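# Ready the workshop heater: hasp shut, air lever to the marker

### The arm

A 7-joint arm with a two-finger parallel gripper is mounted at the origin on the work surface. World frame = base frame: x ahead of the robot, y to its left, z up, the work surface at z = 0. Lengths are in mm, angles in rad, forces in N, time in s.
With the tool pointing down it reaches from about 400 to 875 mm from the base axis. Payload 4.4 kg.
Tool frame: the origin (TCP) lies at the very end of the fingers, on their centre line; the grasp point (between the pads) lies 19 mm behind it; z points along the fingers, y is the direction in which the jaws open and shut (so a half turn about z gives the same grasp; the last joint's range is limited). The gripper opens to 85 mm and grips with 20 to 120 N. Pads are 22 mm wide; open, the fingers measure 114 mm over their backs; the gripper's body (76 mm by 85 mm) begins 54 mm behind the grasp point. The pads swing forward as they close: fully open they stand 13 mm farther back than shut.
Start: joints at [1.04, 0.628, 0.038, 1.517, -0.027, 0.996, -0.02], TCP at [291.387, -581.043, 231.313] pointing down, gripper open.
Joint ranges: [-3.06, 3.06], [-0.37, 2.12], [-1.25, 1.32], [0.18, 2.47], [-1.1, 4.24], [0.23, 1.98], [-2.94, 2.94]. Speed limits (rad/s): [2.57, 2.57, 3.14, 3.14, 3.14, 3.14, 3.14].

### API

Orientations are given as [roll, pitch, yaw] about the fixed x, y, z axes, in that order (R = Rz(yaw) Ry(pitch) Rx(roll)).
In Python, from cell import ctrl, eyes gives the robot as it stands.
- The arm moves only by the tool move_arm, never from a script. Its argument "increments" is a list of rows, each a list of 6 numbers: the shift along the tool's x, y, z in cm, then the turn, a rotation vector about the tool's x, y, z in degrees. In form: [[x, y, z, wx, wy, wz], ...]. A call has 1 to 20 rows; each row is the pose to reach, as a shift and turn from the pose commanded when the call began, along the tool's axes at that moment; what a row does not reach only later rows make up. A row lasts 1/10 s, in which the tool goes at most 50 mm and 8.59 degrees, less where a joint would pass 70% of its speed; a pose out of reach is approached as far as the arm can. A call with a gripper value outside its range is refused whole. "grip" is the opening, from -1 (shut) to 1 (fully open), set as the call begins (left out, the last holds). The fingers move at their own pace and stop on an object; the grip force is fixed at half the most. Time passes only in rows, so rows that repeat a pose let the fingers close. It gives the time, the measured TCP pose, the force and the opening at its end, in the units of the state.
- ctrl.read_state(): the state, without advancing time (a new reading comes with each control period).
- eyes.get_image(name): name is "scene" or "top"; returns the picture (480x640x3 uint8, red, green, blue); there is no depth.
- eyes.calibration(name): a dict with "fx", "fy", "cx", "cy" (pixels), "pose" (4x4, takes a point from camera to world coordinates). Camera axes: x right, y up, looking along -z (the intrinsics and any distortion apply to the point x, -y, -z); pixel columns grow to the right and rows downward; lengths in mm; the calibration is good to about 2 mm. A picture is of the moment at which its call begins. calibration takes no time and is no camera call.
- ctrl.finish_job(): hands the job in, once; it reports no verdict.
The state is a dict: "clock": time; "qpos": joint angles; "qd": joint speeds; "tau": joint torques, N m; "eef_pos": TCP position; "tool_rot": TCP orientation; "force": force on the tool from outside, world axes, zero at the start; "torque": the same for the moment, N m; "width": finger opening in mm.
Only numpy, scipy, OpenCV 4.12 (cv2) and the standard library are available. Lean on these libraries where they do the work, as an engineer would, in place of code of your own. Each camera call takes 0.05 s, during which the arm holds its last target. There are 200 camera calls.

### The job

Get the workshop heater ready to run: swing the filter hatch's hasp over until it lies flat over its staple, and turn the air lever on the lid until its nose points straight at the marker tab. Do not shift the marker tab, and leave the things on and around the heater where they are.

Things in the scene. Friction and masses are not known exactly. Their poses are not given: they have to be found in the camera images.
- lever_pivot (a point): Pin of the air lever, on top of its round hub on the right-hand (-y) part of the heater's lid, 26 mm above the lid (lid = 160 mm above the table). The lever turns about the vertical through it. Axes turn with the lever.
- lever_knob (a point): Centre of the top of the lever's upright black knob: 24 mm diameter, 80 mm from the pivot; its top is 60 mm above the lid and the grippable shank reaches down to 18 mm above the lid. The flat dark steel arm (14 mm wide, top 18 mm above the lid) runs on past the knob as a 6 mm wide nose that ends 105 mm from the pivot. Axes turn with the lever.
- air_lever (a joint): Angle of the air lever, rad, 0 to 2.0, growing anticlockwise seen from above. At 1.0 it points from the pivot straight to the heater's front (heater -x); at 0 it points 1 rad to the heater's +y side of that, at 2.0 1 rad to its -y side. Stiff: it stays where it is left (about 1.5 N at the knob).
- marker_tab (a point): Top centre of the marker tab, a black block 26 x 20 mm, 15 mm high above the lid, with a point towards the pivot; it stands on the circle just outside the lever's nose, 130 mm from the pivot. Axes turn with the marker.
- marker (a joint): Angle of the marker tab about the lever's pivot, rad, on the same scale as joint air_lever (equal values = nose points at the tab's middle). Very stiff; to be left as set.
- hasp (a joint): Opening angle of the hasp, rad: 0 = lying flat over its staple (closed), pi/2 = upright, up to 2.25 = leaning away to the heater's back (+x). Stiff: it stays where it is left (about 1 N at its end).
- hasp_hinge (a point): Middle of the hasp's hinge pin, 14 mm above the lid, on the left-hand (+y) part of the lid. The pin lies along the heater's y; closed, the strap points from it to the heater's -x. Axes turn with the hasp.
- hasp_end (a point): Middle of the free end of the hasp, a steel strap 95 mm long from pin to end, 40 mm wide, 4 mm thick, with a slot for the staple 42 mm from the pin. Closed, its upper face is 16 mm above the lid.
- staple (a point): Top of the staple, a steel loop 22 mm wide (across y) and 6 mm thick on the lid, 42 mm from the hinge pin towards the heater's -x; its top is 35 mm above the lid, so it stands 19 mm out of the closed hasp.
- heater: Fixed black workshop heater, a box 280 (x) x 480 (y) x 160 mm high with slotted front and back; origin at the middle of its underside, front = -x. Lever pivot at (50, -110) mm, hasp hinge at (40, 130) mm in its axes.
- jar: Bystander: jar 52 mm diameter, 60 mm high, standing on the lid's back edge between lever and hasp. Origin at the centre of its underside.
- wrench: Bystander: spanner 170 mm long lying along x on the lid, at its left (+y) edge. Origin under its middle.
- battery: Bystander: grey block 40 x 70 x 35 mm on the lid's front edge. Origin at the centre of its underside.
- jug: Bystander: white jug 140 x 150 x 261 mm on the table, far right. Origin at the centre of its underside.
- cleaner: Bystander: purple bottle 72 mm diameter, 220 mm high on the table, right. Origin at the centre of its underside.
- pail: Bystander: open pail 180 mm diameter, 150 mm high on the table, left. Origin at the centre of its underside.

How it is judged (in metres and radians):
At the end, for the whole second after the job is handed in: The air lever is at rest within 0.10 rad of the marker tab's angle, and the hasp is at rest over its staple, within 0.12 rad of flat; the marker tab and the bystanders are where they were (angle between the x axis of lever_knob and the x axis of marker_tab, either way round below 0.1 rad and value of joint hasp below 0.12 rad and velocity of joint air_lever between -0.05 and 0.05 rad/s and velocity of joint hasp between -0.05 and 0.05 rad/s); the robot touches nothing.
It fails at once if the marker tab is shifted by more than 8 mm (distance of marker_tab from where it was at the start of the episode above 0.008 m).
It fails at once if a bystander is moved by more than 30 mm (distance of any of jar, wrench, battery, jug, cleaner, pail from where it was at the start of the episode above 0.03 m).
It also fails if it takes over 54 s, if anything falls off the work surface, if the arm or the gripper's body presses on something with over 40 N, if the wrist force passes 120 N, or if a joint passes its speed limit or range.

## Working session

There is one attempt and no reset: what is moved stays moved. The work goes in short steps, Python scripts to look and compute and a tool call to move; the robot and the scene stay as the last step left them, time stands still between calls to the robot, and variables do not carry over. Pictures are saved under pics/ and viewed, about 8 in all and at most 12, crops included, and the job is handed in when it is done.

Besides the shell and the picture viewer there is one more tool, called after "Call:" as name(argument=value, ...), one argument or row to a line, values as JSON. move_arm: Moves the arm, as the interface text tells. Its arguments: {"type":"object","properties":{"increments":{"type":"array","items":{"type":"array","items":{"type":"number"}}},"grip":{"type":"number"}},"required":["increments"]}

```bash
mkdir -p pics; ls; cat > h.py <<'E'
import numpy as np, cv2
from cell import ctrl, eyes
def snap(n,f):
    im=eyes.get_image(n); cv2.imwrite('pics/'+f,im[:,:,::-1]); return im
def ray(n,u,v):
    c=eyes.calibration(n); P=np.array(c['pose']); d=np.array([(u-c['cx'])/c['fx'],-(v-c['cy'])/c['fy'],-1])
    return P[:3,3],P[:3,:3]@d
def onz(n,u,v,z):
    o,d=ray(n,u,v); return o+d*(z-o[2])/d[2]
def proj(n,p):
    c=eyes.calibration(n); P=np.array(c['pose']); q=P[:3,:3].T@(np.array(p)-P[:3,3]); return np.array([c['cx']+c['fx']*q[0]/-q[2],c['cy']-c['fy']*q[1]/-q[2]])
E
python3 - <<'E'
from h import *
for n in('scene','top'):
    snap(n,n+'1.png'); print(n,eyes.calibration(n))
print(ctrl.read_state())
E
```

```text
pics
scene {'fx': 460.2607266091002, 'fy': 460.2607266091002, 'cx': 311.0931083749197, 'cy': 237.84925317549727, 'pose': array([[-7.41146680e-01, -4.38350348e-01,  5.08478683e-01,
         1.21323920e+03],
       [ 6.71248132e-01, -4.71118454e-01,  5.72252870e-01,
         7.79426805e+02],
       [-1.12935533e-02,  7.65438681e-01,  6.43409730e-01,
         1.05001492e+03],
       [ 0.00000000e+00,  0.00000000e+00,  0.00000000e+00,
         1.00000000e+00]])}
top {'fx': 558.5324995669674, 'fy': 558.5324995669674, 'cx': 328.35658293949984, 'cy': 245.89391570473873, 'pose': array([[ 1.45855450e-02,  9.83896467e-01, -1.78143212e-01,
         2.05383361e+02],
       [-9.99890172e-01,  1.48203878e-02, -1.24389223e-05,
         2.64767467e+01],
       [ 2.62791287e-03,  1.78123828e-01,  9.84004571e-01,
         1.87740943e+03],
       [ 0.00000000e+00,  0.00000000e+00,  0.00000000e+00,
         1.00000000e+00]])}
{'clock': 0.1, 'qpos': array([ 1.04020736,  0.62928801,  0.03843024,  1.51822799, -0.02698585,
        0.99629453, -0.01998625]), 'qd': array([-0.0014426 , -0.00453901,  0.00179786, -0.00186898,  0.00126184,
       -0.00033737, -0.00129481]), 'tau': array([ 2.55345578e-03, -5.64536119e+01,  1.23028189e+00, -1.93976837e+01,
        1.12872306e-02,  5.35989529e-03, -1.21603881e-05]), 'eef_pos': array([ 291.14218651, -580.54682527,  230.47129788]), 'tool_rot': array([-3.13989249e+00,  2.13531616e-05,  4.64823087e-01]), 'force': array([ 0.43163742, -0.2717993 , -0.00560236]), 'torque': array([ 0.03644904, -0.01966481, -0.02556904]), 'width': 85.13012100100165}
```

View pics/scene1.png

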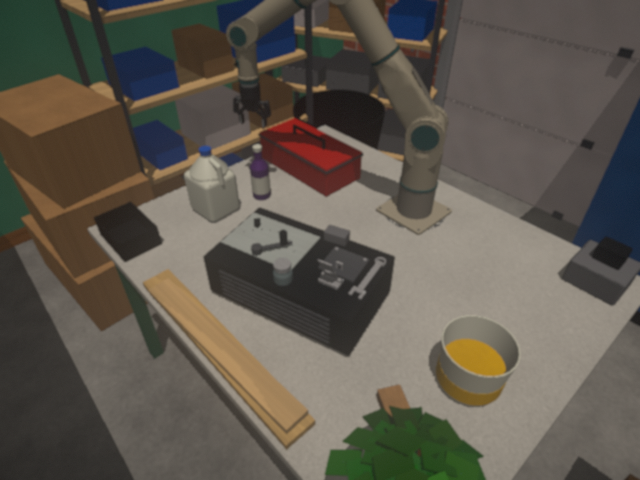

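View pics/top1.png

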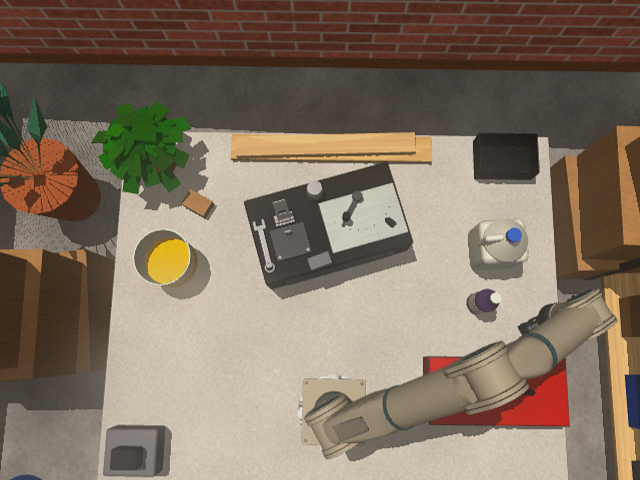

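The top view shows the heater around (328,225), rotated. The lever runs from (346,220) to the knob near (355,197), the marker tab is near (391,222), the hasp is near (284,212) and the jar is at (314,188). I'll enlarge both views.

```bash
python3 - <<'E'
import cv2
t=cv2.imread('pics/top1.png')[155:295,240:420]; s=cv2.imread('pics/scene1.png')[200:360,195:405]
cv2.imwrite('pics/tc.png',cv2.resize(t,(720,560),interpolation=cv2.INTER_CUBIC))
cv2.imwrite('pics/sc.png',cv2.resize(s,(788,600),interpolation=cv2.INTER_CUBIC))
E
```

```text
(no output)
```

View pics/tc.png

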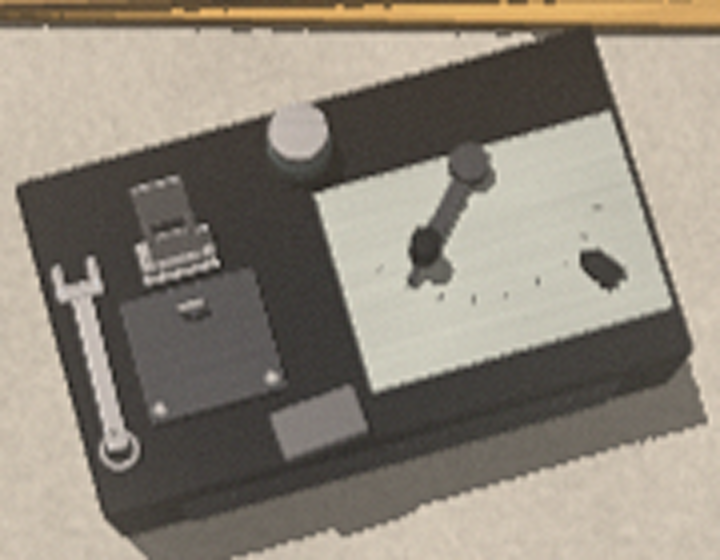

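View pics/sc.png

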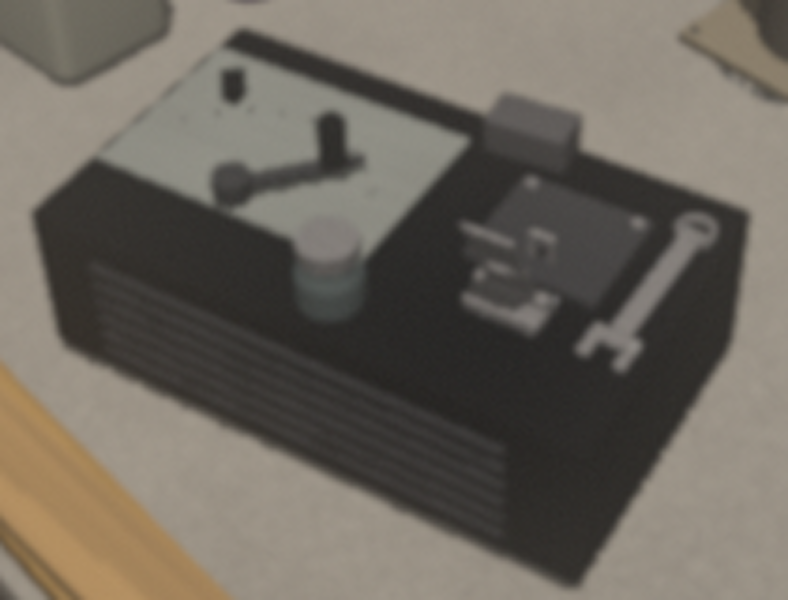

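The crops show these full-frame top pixels:
- **Lever:** hub (357.5,195), knob top (346,216), nose pointing left and towards the front.
- **Marker:** (391,222).
- **Hasp:** end at about (280,200), hinge at about (284.5,219), standing near upright or leaning back.

Next I fit the heater pose from the lid corners and check these points against it.

```bash
cat >> h.py <<'E'
def T(u,v): return 240+(u+.5)/4-.5,155+(v+.5)/4-.5
def S(u,v): return 195+u*210/788,200+v*160/600
E
python3 - <<'E'
from h import *
# lid corners in crops; heater coords
H=np.array([[140,240],[140,-240],[-140,-240],[-140,240]])
W=np.array([onz('top',*T(*p),160)[:2] for p in [(20,187),(590,30),(690,350),(108,515)]])
W2=np.array([onz('scene',*S(*p),160)[:2] for p in [(578,455),(36,213),(240,30),(747,213)]])
def fit(H,W):
    h0,w0=H.mean(0),W.mean(0); a=(H-h0);b=(W-w0)
    th=np.arctan2((a[:,0]*b[:,1]-a[:,1]*b[:,0]).sum(),(a*b).sum()); R=np.array([[np.cos(th),-np.sin(th)],[np.sin(th),np.cos(th)]])
    return w0-R@h0,th,R
for h,w in((H,W),(H[1:],W2[1:]),(np.r_[H,H[1:]],np.r_[W,W2[1:]])):
    t,th,R=fit(h,w); print(t,th,np.round(w-(h@R.T+t),1).tolist())
def toh(p): return R.T@(np.array(p)[:2]-t)
np.savez('pose.npz',t=t,th=th,R=R)
for n,p,z in[('hub',(470,160),186),('knob',(425,243),220),('marker',(602,267),175),('jar',(298,130),220),('batt',(320,420),195)]:
    w=onz('top',*T(*p),z); print(n,w.round(),toh(w).round(1))
for n,p,z in[('hub',(232,178),186),('knob',(331,118),220),('marker',(233,73),175)]:
    w=onz('scene',*S(*p),z); print('S',n,w.round(),toh(w).round(1))
piv=R@[50,-110]+t; hg=R@[40,130]+t; print('piv',piv,'hinge',hg)
# predicted hasp end/staple in both views
for a in(1.2,1.57,1.8,2.0,2.25):
    e=np.r_[R@[40-95*np.cos(a),130]+t,174+95*np.sin(a)]
    u=proj('top',e);v=proj('scene',e); print(a,e.round(),(u-[240,155])*4,(v-[195,200])*3.75)
for n,q in(('hinge',[40,130,174]),('staple',[-2,130,195])):
    e=np.r_[R@q[:2]+t,q[2]];print(n,e.round(),(proj('top',e)-[240,155])*4,(proj('scene',e)-[195,200])*3.75)
E
```

```text
[594.10817694  28.85645482] 0.29317906480423994 [[-3.1, -5.1], [-4.9, 2.1], [2.8, 5.9], [5.2, -2.9]]
[593.29553041  27.95932552] 0.2984235289976932 [[-6.6, 2.2], [2.8, 2.3], [3.9, -4.5]]
[593.8849256   28.44252949] 0.2951875308620293 [[-2.3, -4.9], [-5.0, 2.1], [2.5, 6.4], [5.8, -2.0], [-6.6, 2.4], [3.1, 1.6], [2.7, -5.6]]
hub [676. -61. 186.] [  52.5 -109.6]
knob [601. -25. 220.] [ -9.2 -53.6]
marker [ 594. -165.  175.] [ -55.9 -185.5]
jar [688.  73. 220.] [103.3  15.1]
batt [467.  52. 195.] [-114.4   59.9]
S hub [672. -63. 186.] [  48.5 -110.2]
S knob [597. -34. 220.] [-15.6 -60.5]
S marker [ 585. -179.  175.] [ -68.8 -195.9]
piv [673.72342599 -62.25374307] hinge [594.33532397 164.45648885]
1.2 [561. 154. 263.] [181.719041   276.32521036] [539.97005523 174.53440004]
1.57 [594. 164. 269.] [168.8257867 230.8151282] [516.18773573 196.1955176 ]
1.8 [615. 171. 267.] [161.41800378 204.30424378] [500.49910935 217.6071439 ]
2.0 [632. 176. 260.] [155.78245246 183.89030463] [487.18831247 240.17657481]
2.25 [651. 182. 248.] [150.17754772 163.22746094] [472.01518788 271.93145202]
hinge [594. 164. 174.] [178.36734926 259.49409242] [513.62526886 295.57822846]
staple [554. 152. 195.] [190.73219227 304.60331734] [542.35800692 239.13977988]
```

The heater pose fits to about 5 mm. Marker radius comes out at 130 mm and knob radius at 81 mm, both matching the specification. That gives marker ≈ 1.62, lever ≈ 0.29 and hasp ≈ 2.0 rad. Next is a helper that turns world targets into tool-frame rows.

```bash
cat >> h.py <<'E'
from scipy.spatial.transform import Rotation as Ro
P=np.load('pose.npz'); t,R,th=P['t'],P['R'],float(P['th'])
piv=R@[50,-110]+t
def rows(targets, start=None):
    s=ctrl.read_state(); p0=np.array(s['eef_pos']); R0=Ro.from_euler('xyz',s['tool_rot'])
    print('at',s['clock'],p0.round(1),np.round(s['tool_rot'],3),s['width'])
    for x,y,z,yaw in targets:
        d=R0.inv().apply(np.array([x,y,z])-p0)/10
        w=np.degrees((R0.inv()*Ro.from_euler('xyz',[np.pi,0,yaw])).as_rotvec())
        print([float(q) for q in np.r_[d.round(2),w.round(1)]])
def knob(a,z,r=80):
    w=np.pi-1+a+th; return piv[0]+r*np.cos(w),piv[1]+r*np.sin(w),z,w-np.pi
E
python3 - <<'E'
from h import *
k=knob(.29,0); print(k)
x,y,_,yw=k
rows([(291,-581,380,.465),(x,y,380,yw),(x,y,250,yw)])
# refine: dark blobs on pale panel, top view
im=cv2.imread('pics/top1.png'); g=cv2.cvtColor(im,cv2.COLOR_BGR2GRAY)
m=(g<50).astype('uint8'); n,l,st,c=cv2.connectedComponentsWithStats(m)
for i in range(1,n):
    if 320<c[i][0]<405 and 185<c[i][1]<250 and st[i][4]<400: print(st[i],c[i],onz('top',*c[i],220),onz('top',*c[i],170))
E
```

```text
(np.float64(600.5080727913511), np.float64(-30.012278210169214), 0, -0.41481246913797065)
at 0.1 [ 291.1 -580.5  230.5] [-3.14   0.     0.465] 85.13012100100165
[-0.03, 0.01, -14.95, -0.1, 0.0, -0.0]
[52.33, -35.37, -14.89, -0.1, 0.0, 50.4]
[52.33, -35.35, -1.89, -0.1, 0.0, 50.4]
[395 189   1   1   1] [395. 189.] [ 686.20004718 -175.70468698  220.        ] [ 700.70511384 -181.80400769  170.        ]
[323 192   1   1   1] [323. 192.] [673.2732955   45.38817093 220.        ] [687.38839359  45.95868247 170.        ]
[350 193   1   1   1] [350. 193.] [671.36971996 -37.50402157 220.        ] [685.42739182 -39.43416529 170.        ]
[321 198   1   1   1] [321. 198.] [654.17252082  51.2038056  220.        ] [667.71139513  51.94976065 170.        ]
[316 199  10   4  16] [320.4375 200.625 ] [645.85437234  52.78464535 220.        ] [659.1423084   53.57829049 170.        ]
[343 217   2   3   4] [343.25 218.25] [591.60454097 -17.57333896 220.        ] [603.25589193 -18.9022226  170.        ]
[347 220   1   1   1] [347. 220.] [586.32009562 -29.03207507 220.        ] [597.81202776 -30.70664083 170.        ]
```

Call:
move_arm(
  increments=[
    [0, 0, -8, 0, 0, 0],
    [0, 0, -14.9, 0, 0, 0],
    [0, 0, -14.9, 0, 0, 0],
    [26, -17.5, -14.9, 0, 0, 25],
    [52.3, -35.4, -14.9, 0, 0, 50.4],
    [52.3, -35.4, -14.9, 0, 0, 50.4],
    [52.3, -35.4, -14.9, 0, 0, 50.4],
    [52.3, -35.4, -14.9, 0, 0, 50.4],
    [52.3, -35.4, -14.9, 0, 0, 50.4],
    [52.3, -35.4, -14.9, 0, 0, 50.4],
    [52.3, -35.4, -14.9, 0, 0, 50.4],
    [52.3, -35.4, -14.9, 0, 0, 50.4],
    [52.3, -35.4, -14.9, 0, 0, 50.4],
    [52.3, -35.4, -14.9, 0, 0, 50.4],
    [52.3, -35.4, -14.9, 0, 0, 50.4],
    [52.3, -35.4, -14.9, 0, 0, 50.4],
    [52.3, -35.4, -5, 0, 0, 50.4],
    [52.3, -35.4, -1.9, 0, 0, 50.4],
    [52.3, -35.4, -1.9, 0, 0, 50.4],
    [52.3, -35.4, -1.9, 0, 0, 50.4],
  ],
  grip=1,
)

```text
clock: 2.1
eef_pos: [596.6, -29.8, 245.5]
tool_rot: [3.137, 0.01, -0.415]
force: [-0.4, 0.6, 0.8]
width: 85.5
```

```bash
python3 - <<'E'
from h import *
a=snap('top','top2.png')[:,:,::-1]; b=snap('scene','s2.png')[:,:,::-1]
o=np.hstack([cv2.resize(a[165:285,290:410],(400,400),interpolation=cv2.INTER_CUBIC),cv2.resize(b[190:310,200:320],(400,400),interpolation=cv2.INTER_CUBIC)])
cv2.imwrite('pics/c2.png',o)
x,y,_,yw=knob(.29,0)
rows([(x,y,190,yw)])
E
```

```text
at 2.2 [600.5 -30.2 250.7] [ 3.142  0.    -0.415] 85.37381697488526
[-0.01, -0.02, 6.07, 0.0, 0.0, -0.0]
```

View pics/c2.png

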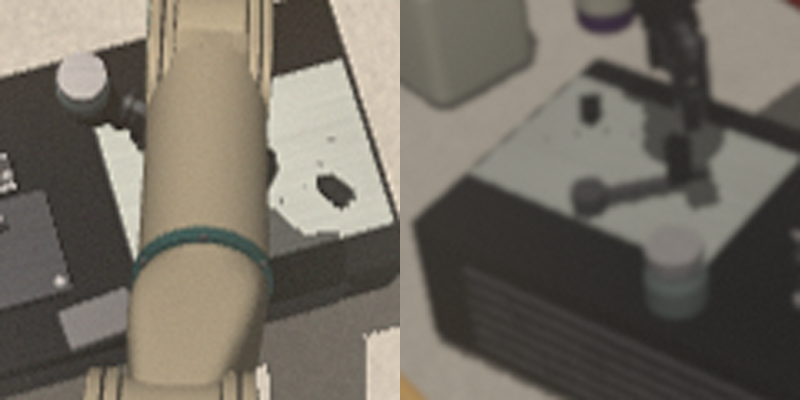

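The scene crop (right half) shows the fingers at (655-700,20-120) just above the knob at (678,150). In the top view the wrist hides the knob. I'll project the expected fingertip and knob positions to confirm they line up.

```bash
python3 - <<'E'
from h import *
c=lambda p:((proj('scene',p)-[200,190])*400/120+[400,0]).round()
p=np.array([600.5,-30,263]); y=np.array([-.403,-.915,0])
print('fingers',c(p+y*50),c(p-y*50),'tcp',c(p))
for a in(.2,.29,.4): k=knob(a,0); print(a,'knobtop',c([k[0],k[1],220]),'knobbot',c([k[0],k[1],178]))
print('hub',c([*piv,186]))
E
```

```text
fingers [658.  69.] [691. 138.] tcp [674. 103.]
0.2 knobtop [679. 148.] knobbot [681. 185.]
0.29 knobtop [677. 142.] knobbot [679. 180.]
0.4 knobtop [673. 136.] knobbot [676. 174.]
hub [589. 193.]
```

The projection agrees with the picture, so I descend and close on the knob.

Call:
move_arm(
  increments=[
    [0, 0, 2, 0, 0, 0],
    [0, 0, 4, 0, 0, 0],
    [0, 0, 6, 0, 0, 0],
    [0, 0, 6, 0, 0, 0],
    [0, 0, 6, 0, 0, 0],
  ],
)

```text
clock: 2.7
eef_pos: [601.7, -30.4, 192.4]
tool_rot: [-3.14, -0.003, -0.415]
force: [-0.0, 0.8, 1.0]
width: 85.2
```

Call:
move_arm(
  increments=[
    [0, 0, 0, 0, 0, 0],
    [0, 0, 0, 0, 0, 0],
    [0, 0, 0, 0, 0, 0],
    [0, 0, 0, 0, 0, 0],
    [0, 0, 0, 0, 0, 0],
    [0, 0, 0, 0, 0, 0],
    [0, 0, 0, 0, 0, 0],
    [0, 0, 0, 0, 0, 0],
    [0, 0, 0, 0, 0, 0],
    [0, 0, 0, 0, 0, 0],
  ],
  grip=-1,
)

```text
clock: 3.7
eef_pos: [600.5, -29.9, 191.0]
tool_rot: [-3.141, -0.001, -0.415]
force: [-1.9, 0.7, 5.7]
width: 22.2
```

```bash
python3 - <<'E'
from h import *
s=ctrl.read_state(); print(s['force'],s['width'])
p=s['eef_pos']; print('lever', (np.arctan2(p[1]-piv[1],p[0]-piv[0])-th-np.pi+1)%(2*np.pi), np.hypot(*(p[:2]-piv)))
rows([knob(a,190.5) for a in np.r_[np.arange(.37,1.6,.08),1.62]])
E
```

```text
[-1.9323005   0.66030113  5.69349144] 22.232183987476294
lever 0.28899768500167333 80.06994765746936
at 3.7 [600.5 -29.9 191. ] [-3.141e+00 -1.000e-03 -4.150e-01] 22.232183987476294
[0.03, 0.65, 0.05, -0.0, -0.0, -4.6]
[0.11, 1.28, 0.05, -0.0, -0.0, -9.2]
[0.24, 1.91, 0.05, -0.0, -0.0, -13.7]
[0.41, 2.52, 0.05, -0.0, -0.0, -18.3]
[0.64, 3.12, 0.05, -0.0, -0.0, -22.9]
[0.91, 3.7, 0.05, -0.0, -0.0, -27.5]
[1.23, 4.26, 0.05, -0.0, -0.0, -32.1]
[1.59, 4.79, 0.05, -0.0, -0.0, -36.7]
[1.99, 5.28, 0.05, -0.0, -0.0, -41.2]
[2.43, 5.75, 0.05, -0.0, -0.0, -45.8]
[2.91, 6.17, 0.05, -0.0, -0.0, -50.4]
[3.42, 6.56, 0.05, -0.0, -0.0, -55.0]
[3.96, 6.91, 0.05, -0.0, -0.0, -59.6]
[4.52, 7.21, 0.05, -0.0, -0.0, -64.2]
[5.11, 7.47, 0.05, -0.0, -0.0, -68.7]
[5.71, 7.67, 0.05, -0.0, -0.0, -73.3]
[6.1, 7.78, 0.05, -0.0, -0.0, -76.2]
```

The knob is held (width 22 mm, radius 80 mm). Now I swing it along the arc.

Call:
move_arm(
  increments=[
    [0.03, 0.65, 0, 0, 0, -4.6],
    [0.11, 1.28, 0, 0, 0, -9.2],
    [0.24, 1.91, 0, 0, 0, -13.7],
    [0.41, 2.52, 0, 0, 0, -18.3],
    [0.64, 3.12, 0, 0, 0, -22.9],
    [0.91, 3.7, 0, 0, 0, -27.5],
    [1.23, 4.26, 0, 0, 0, -32.1],
    [1.59, 4.79, 0, 0, 0, -36.7],
    [1.99, 5.28, 0, 0, 0, -41.2],
    [2.43, 5.75, 0, 0, 0, -45.8],
    [2.91, 6.17, 0, 0, 0, -50.4],
    [3.42, 6.56, 0, 0, 0, -55],
    [3.96, 6.91, 0, 0, 0, -59.6],
    [4.52, 7.21, 0, 0, 0, -64.2],
    [5.11, 7.47, 0, 0, 0, -68.7],
    [5.71, 7.67, 0, 0, 0, -73.3],
    [6.1, 7.78, 0, 0, 0, -76.2],
    [6.1, 7.78, 0, 0, 0, -76.2],
    [6.1, 7.78, 0, 0, 0, -76.2],
    [6.1, 7.78, 0, 0, 0, -76.2],
  ],
)

```text
clock: 5.7
eef_pos: [624.5, -126.5, 191.0]
tool_rot: [3.141, 0.001, 0.915]
force: [-1.7, -1.3, 6.0]
width: 22.3
```

```bash
python3 - <<'E'
from h import *
s=ctrl.read_state(); print(s['force'],s['width'])
p=s['eef_pos']; print('lever', (np.arctan2(p[1]-piv[1],p[0]-piv[0])-th-np.pi+1)%(2*np.pi), np.hypot(*(p[:2]-piv)))
print(p,s['tool_rot'])
E
```

```text
[-1.7165106  -1.27586402  6.04233113] 22.291992618390395
lever 1.6217056774651768 80.95606303753699
[ 624.47874357 -126.50983536  190.97844551] [3.14118519e+00 8.43582636e-04 9.15343159e-01]
```

Call:
move_arm(
  increments=[
    [0, 0, 0, 0, 0, 0],
    [0, 0, 0, 0, 0, 0],
    [0, 0, 0, 0, 0, 0],
    [0, 0, 0, 0, 0, 0],
    [0, 0, 0, 0, 0, 0],
    [0, 0, 0, 0, 0, 0],
    [0, 0, -2, 0, 0, 0],
    [0, 0, -5, 0, 0, 0],
    [0, 0, -9, 0, 0, 0],
    [0, 0, -13, 0, 0, 0],
    [0, 0, -16, 0, 0, 0],
    [0, 0, -16, 0, 0, 0],
    [0, 0, -16, 0, 0, 0],
  ],
  grip=1,
)

```text
clock: 7.0
eef_pos: [624.8, -125.9, 350.8]
tool_rot: [3.14, -0.0, 0.915]
force: [-0.7, -0.1, -0.7]
width: 85.3
```

```bash
python3 - <<'E'
from h import *
def hp(x,y,z): w=R@[x,y]+t; return (*w,z,th)
rows([hp(125,130,350),hp(125,130,240)])
E
```

```text
at 7.0 [ 624.8 -125.9  350.8] [ 3.14  -0.     0.915] 85.26969699753019
[28.08, -15.18, 0.08, 0.1, -0.0, 35.5]
[28.07, -15.19, 11.08, 0.1, -0.0, 35.5]
```

Call:
move_arm(
  increments=[
    [5, -2.5, 0, 0, 0, 7],
    [14, -7.5, 0, 0, 0, 18],
    [28.1, -15.2, 0, 0, 0, 35.5],
    [28.1, -15.2, 0, 0, 0, 35.5],
    [28.1, -15.2, 0, 0, 0, 35.5],
    [28.1, -15.2, 0, 0, 0, 35.5],
    [28.1, -15.2, 0, 0, 0, 35.5],
    [28.1, -15.2, 0, 0, 0, 35.5],
    [28.1, -15.2, 0, 0, 0, 35.5],
    [28.1, -15.2, 0, 0, 0, 35.5],
    [28.1, -15.2, 5, 0, 0, 35.5],
    [28.1, -15.2, 9, 0, 0, 35.5],
    [28.1, -15.2, 11, 0, 0, 35.5],
    [28.1, -15.2, 11, 0, 0, 35.5],
    [28.1, -15.2, 11, 0, 0, 35.5],
  ],
  grip=-1,
)

```text
clock: 8.5
eef_pos: [676.3, 187.8, 241.2]
tool_rot: [3.141, -0.001, 0.293]
force: [0.9, 0.5, 0.1]
width: -0.1
```

```bash
python3 - <<'E'
from h import *
a=snap('top','top3.png')[:,:,::-1]; b=snap('scene','s3.png')[:,:,::-1]
o=np.hstack([cv2.resize(a[155:295,270:410],(400,400),interpolation=cv2.INTER_CUBIC),cv2.resize(b[200:320,250:370],(400,400),interpolation=cv2.INTER_CUBIC)])
cv2.imwrite('pics/c3.png',o)
def arc(a,r,off,z0=0): # tip centre so that tip's front bottom edge is on the strap face
    w=R@[40-r*np.cos(a)+off,130]+t; return (*w,174+r*np.sin(a)+z0,th)
# r=75, tip half thickness 11 along heater x
T_=[(*(R@[95,130]+t),240,th)]+[arc(a,70,12*min(1,max(0,np.sin(a))),3) for a in np.arange(1.9,-.01,-.1)]
rows(T_)
E
```

```text
at 8.6 [676.9 188.9 242.6] [ 3.141 -0.004  0.294] -0.04952930561100395
[-3.12, -0.06, 0.25, 0.0, -0.2, -0.1]
[-5.22, -0.06, -0.08, 0.0, -0.2, -0.1]
[-5.86, -0.06, -0.28, 0.0, -0.2, -0.1]
[-6.52, -0.06, -0.4, 0.0, -0.2, -0.1]
[-7.21, -0.06, -0.46, 0.0, -0.2, -0.1]
[-7.91, -0.06, -0.45, 0.0, -0.2, -0.1]
[-8.62, -0.06, -0.37, 0.0, -0.2, -0.1]
[-9.33, -0.05, -0.22, 0.0, -0.2, -0.1]
[-10.03, -0.05, -0.0, 0.0, -0.2, -0.1]
[-10.72, -0.05, 0.28, 0.0, -0.2, -0.1]
[-11.39, -0.05, 0.63, 0.0, -0.2, -0.1]
[-12.03, -0.05, 1.03, 0.0, -0.2, -0.1]
[-12.64, -0.05, 1.49, 0.0, -0.2, -0.1]
[-13.2, -0.05, 2.0, 0.0, -0.2, -0.1]
[-13.72, -0.05, 2.56, 0.0, -0.2, -0.1]
[-14.2, -0.05, 3.15, 0.0, -0.2, -0.1]
[-14.61, -0.05, 3.78, 0.0, -0.2, -0.1]
[-14.96, -0.05, 4.44, 0.0, -0.2, -0.1]
[-15.26, -0.05, 5.11, 0.0, -0.2, -0.1]
[-15.48, -0.05, 5.8, 0.0, -0.2, -0.1]
[-15.64, -0.05, 6.5, 0.0, -0.2, -0.1]
```

View pics/c3.png

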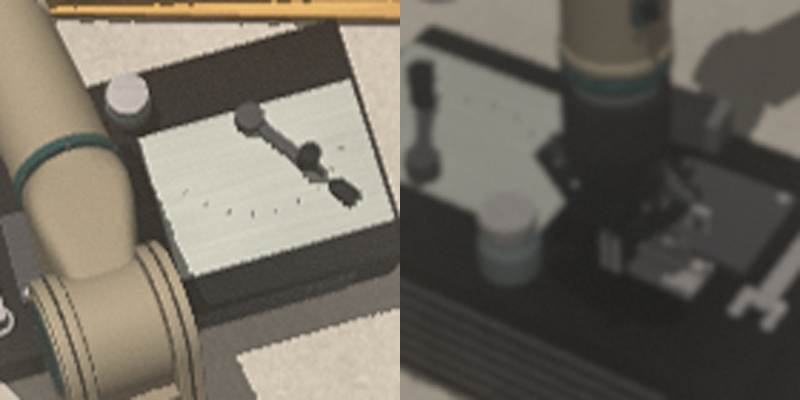

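Top view (left half): the lever nose at (325,178) lies on the line from hub (248,118) to marker (345,192), within about 1°. Scene view (right half): the closed fingertips at (605,250) stand just behind the hasp strap at (665,200). Now I sweep the hasp over.

Call:
move_arm(
  increments=[
    [-2, 0, 0, 0, 0, 0],
    [-4, 0, 0, 0, 0, 0],
    [-5.2, 0, -0.1, 0, 0, 0],
    [-5.9, 0, -0.3, 0, 0, 0],
    [-6.5, 0, -0.4, 0, 0, 0],
    [-7.2, 0, -0.45, 0, 0, 0],
    [-7.9, 0, -0.45, 0, 0, 0],
    [-8.6, 0, -0.37, 0, 0, 0],
    [-9.3, 0, -0.2, 0, 0, 0],
    [-10, 0, 0, 0, 0, 0],
    [-10.7, 0, 0.3, 0, 0, 0],
    [-11.4, 0, 0.6, 0, 0, 0],
    [-12, 0, 1, 0, 0, 0],
    [-12.6, 0, 1.5, 0, 0, 0],
    [-13.2, 0, 2, 0, 0, 0],
    [-13.7, 0, 2.6, 0, 0, 0],
    [-14.2, 0, 3.2, 0, 0, 0],
    [-14.6, 0, 3.8, 0, 0, 0],
    [-15, 0, 4.4, 0, 0, 0],
    [-15.3, 0, 5.1, 0, 0, 0],
  ],
)

```text
clock: 10.6
eef_pos: [528.9, 144.8, 188.9]
tool_rot: [3.142, -0.0, 0.295]
force: [0.6, -0.1, 1.1]
width: -0.1
```

```bash
python3 - <<'E'
from h import *
s=ctrl.read_state(); print(s['force'],R.T@(s['eef_pos'][:2]-t))
rows([(*(R@[-35,130]+t),z,th) for z in(182,178,176,174.5)])
E
```

```text
[ 0.55987583 -0.09068973  1.09925956] [-28.31014004 130.20742956]
at 10.6 [528.9 144.8 188.9] [ 3.142 -0.     0.295] -0.08193944877142179
[-0.67, 0.02, 0.69, 0.0, -0.0, 0.0]
[-0.67, 0.02, 1.09, 0.0, -0.0, 0.0]
[-0.67, 0.02, 1.29, 0.0, -0.0, 0.0]
[-0.67, 0.02, 1.44, 0.0, -0.0, 0.0]
```

Call:
move_arm(
  increments=[
    [-0.5, 0, 0.3, 0, 0, 0],
    [-0.7, 0, 0.7, 0, 0, 0],
    [-0.7, 0, 1, 0, 0, 0],
    [-0.7, 0, 1.2, 0, 0, 0],
    [-0.7, 0, 1.35, 0, 0, 0],
    [-0.7, 0, 1.45, 0, 0, 0],
    [-0.7, 0, 1.45, 0, 0, 0],
    [-0.7, 0, 1.45, 0, 0, 0],
  ],
)

```text
clock: 11.4
eef_pos: [522.5, 142.8, 175.9]
tool_rot: [3.141, -0.0, 0.295]
force: [-4.1, -1.9, 9.2]
width: 0.0
```

Contact at z = 175.9 with a 9 N upward force matches the closed face height of 176 mm. I lift away and check.

Call:
move_arm(
  increments=[
    [0, 0, -2, 0, 0, 0],
    [0, 0, -6, 0, 0, 0],
    [0, 0, -11, 0, 0, 0],
    [0, 0, -16, 0, 0, 0],
    [0, 0, -20, 0, 0, 0],
    [0, 20, -20, 0, 0, 0],
    [-5, 38, -20, 0, 0, 0],
    [-5, 38, -20, 0, 0, 0],
    [-5, 38, -20, 0, 0, 0],
    [-5, 38, -20, 0, 0, 0],
    [-5, 38, -20, 0, 0, 0],
    [-5, 38, -20, 0, 0, 0],
    [-5, 38, -20, 0, 0, 0],
    [-5, 38, -20, 0, 0, 0],
    [-5, 38, -20, 0, 0, 0],
    [-5, 38, -20, 0, 0, 0],
  ],
)

```text
clock: 13.0
eef_pos: [585.6, -233.5, 374.8]
tool_rot: [-3.14, -0.001, 0.298]
force: [-0.4, 0.4, 0.3]
width: 0.2
```

```bash
python3 - <<'E'
from h import *
a=snap('top','top4.png')[:,:,::-1]; b=snap('scene','s4.png')[:,:,::-1]
o=np.hstack([cv2.resize(a[155:295,240:420],(400,311),interpolation=cv2.INTER_CUBIC),cv2.resize(b[200:340,195:375],(400,311),interpolation=cv2.INTER_CUBIC)])
cv2.imwrite('pics/c4.png',o); print(ctrl.read_state()['eef_pos'])
e=np.r_[R@[-55,130]+t,174]; print((proj('top',e)-[240,155])*400/180,(proj('scene',e)-[195,200])*400/180+[400,0])
E
```

```text
[ 585.65882861 -233.36857784  375.09908488]
[117.06541042 208.10273269] [740.7770746  128.94805799]
```

View pics/c4.png

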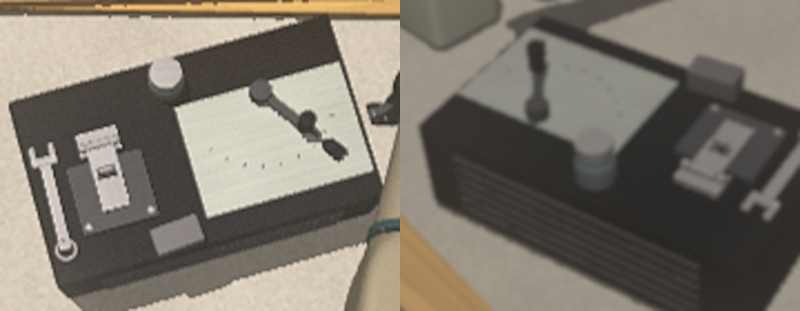

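The hasp lies flat with its end at (117,208), exactly the predicted closed position. The staple shows through its slot, and the bystanders are in place. The lever nose points at the tab, which sits at (335,150). I'll do one numeric check before handing in.

```bash
python3 - <<'E'
from h import *
s=400/180
for n,(u,v),z in(('knob',(307,120),220),('nose',(323,138),178),('marker',(335,150),175)):
    w=onz('top',240+u/s,155+v/s,z)[:2]-piv; print(n,np.hypot(*w),(np.arctan2(w[1],w[0])-th-np.pi+1)%6.2832)
d=cv2.absdiff(cv2.imread('pics/top1.png'),cv2.imread('pics/top4.png')).max(2)
print('marker diff',d[213:230,384:400].max(),'jar',d[178:200,305:323].max(),'batt',d[250:270,305:333].max(),'wrench',d[218:275,252:275].max())
E
```

```text
knob 80.30177051170595 1.5786964344351402
nose 110.2603960790039 1.6264839253857213
marker 133.79141075040582 1.6065534712668041
marker diff 92 jar 18 batt 16 wrench 18
```

```bash
python3 -c "
from h import *
print(ctrl.finish_job())"
```

```text
the job is handed in; nothing more can be done
None
```

The air lever is turned to the marker tab and the hasp lies flat over its staple. I handed the job in at about 13 s on the clock, and it reported no verdict.

- **Lever:** I gripped the knob and swung it along its arc from about 0.29 to 1.62 rad, then released it. In the last top view the nose measures about 1.63 rad and the tab 1.61. The knob reads about 1.58 rad by eye, so the error is about 0.03 rad or less against the 0.10 limit.
- **Hasp:** I pushed it over with closed fingers from about 2.0 rad and pressed it down. Contact came at z = 175.9 mm with 9 N, against an expected closed height of 176 mm. In the last top view its end is at the predicted closed pixel, with the staple through the slot.
- **Bystanders:** The image patches around the jar, battery and wrench are unchanged. I did not compare the jug, cleaner or pail numerically. The arm passed above the jug and cleaner and never went near the pail, and I saw no contact.
- **Check that disagreed:** The image patch around the marker tab did change (difference of 92). I put this down to the lever's nose now reaching into that patch. The tab's own position agrees within 1 pixel (about 3 mm) before and after.

The arm ended clear of everything, at about z = 375 mm.

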